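# Slide a sample brick into its rack lane

## Robot

A 7-joint arm with a two-finger parallel gripper is mounted at the origin on the work surface; the furniture and walls round the work are solid. World frame = base frame: x ahead of the robot, y to its left, z up, the work surface at z = 0. Lengths are in m, angles in degrees, forces in N, time in s.
With the tool pointing down it reaches from about 0.425 to 0.875 m from the base axis. Payload 4.7 kg.
Tool frame: the origin (TCP) lies at the very end of the fingers, on their centre line; the grasp point (between the pads) lies 19 mm behind it; z points along the fingers, y is the line along which they close (so a half turn about z gives the same grasp; the last joint's range is limited). The gripper opens to 87 mm and grips with 3 to 60 N. Pads are 19 mm wide; open, the fingers measure 117 mm over their backs; the gripper's body (75 mm by 190 mm) begins 51 mm behind the grasp point.
Start: joints at [69.907, 18.392, -4.016, 83.108, 1.295, 78.541, -3.26], TCP at [0.232, -0.607, 0.203] pointing down, gripper open.
Joint ranges: [-163.93, 163.93], [-17.29, 119.83], [-79.2, 71.16], [3.27, 140.29], [-89.18, 269.18], [5.43, 117.66], [-154.24, 154.24]. Speed limits (degrees/s): [147.25, 147.25, 180, 180, 180, 180, 180].

## Interface

Orientations are given as [roll, pitch, yaw] about the fixed x, y, z axes, in that order (R = Rz(yaw) Ry(pitch) Rx(roll)).
In Python, from cell import get_obs, eyes, env gives the robot as it stands.
- The arm moves only by the tool servo_tool, never from a script. Its argument "series" is a list that holds one entry, the list of rows, each a list of 7 numbers: the shift along the tool's x, y, z in units of 300 mm (1.0 is 300 mm), then the turn, a rotation vector about the tool's x, y, z in units of pi rad (1.0 is pi rad), then the opening, from 0 (shut) to 1 (fully open). In form: [[[tx, ty, tz, wx, wy, wz, gripper], ...]]. A call has 1 to 12 rows; each row is the pose to reach, as a shift and turn from the pose commanded when the call began, along the tool's axes at that moment, turning the shorter way round; what a row does not reach only later rows make up. A row lasts 1/12 s, in which the tool goes at most 41.7 mm and 7.16 degrees, less where a joint would pass 70% of its speed; a pose out of reach is approached as far as the arm can. A call with a number of a shift or a turn outside -1 to 1 is refused whole. A call with a gripper value outside its range is refused whole. The fingers move at their own pace and stop on an object; "grip_force" is the grip in N (left out, the last holds). Time passes only in rows, so rows that repeat a pose let the fingers close. It gives the time, the measured TCP pose, the force, the opening and the grip force at its end, in the units of the state.
- get_obs(): the state, without advancing time (a new reading comes with each control period).
- eyes.read_camera(name): name is "side" or "top"; returns a dict with "frame" (420x560x3 uint8, red, green, blue), "depth" (420x560 float32, m along the optical axis (not along the pixel's ray), 0 where there is no reading), "fx", "fy", "cx", "cy" (pixels), "origin" and "rotation" of the camera in the world. Camera axes: x right, y down, z forward; pixel columns grow to the right and rows downward; lengths in m; the calibration is good to about 2 mm. A picture is of the moment at which its call begins.
- env.sign_off(): hands the job in; it is judged then, once.
The state is a dict: "time_s": time; "qpos": joint angles; "joint_velocities": joint speeds; "effort": joint torques, N m; "tool_pos": TCP position; "tool_rot": TCP orientation; "force": force on the tool from outside, world axes, zero at the start; "wrist_torque": the same for the moment, N m; "grip_width": finger opening in m; "grasp_force": force on a finger pad.
Only numpy, scipy, OpenCV 4.12 (cv2) and the standard library are available. Lean on these libraries where they do the work, as an engineer would, in place of code of your own. Each camera call takes 0.05 s, during which the arm holds its last target. There are 200 camera calls.

## Task

Push the pale brick that lies on the deck of the sample rack into the empty lane beside the red brick, all the way to the back stop, so that the red spring catch comes up behind it and keeps it in. Its show faces must not be rubbed, so neither the brick nor your fingers may touch the guide rails of the lane on the way. Only push, do not grip or lift the brick; leave the things on and around the rack alone and finish clear of everything.

Things in the scene. Friction and masses are not known exactly. Their poses are not given: they have to be found in the camera images.
- pale_brick: pale perforated brick lying flat on the rack's deck, 116 (own x) x 241 (own y) x 71 mm high, about 0.85 kg (mass, friction vary; slides under 3 to 10 N). Origin: centre of its underside, 18 mm above the table. It starts on the open deck before the empty lane, askew and off to one side. Push on its -y end; its +y end enters the lane first. Too wide to grip across.
- rack: fixed two-lane brick rack; plywood deck x -161 to 161, y -320 to 280 mm in its frame, deck top 18 mm above the table; origin on the table. Lanes run along its +y, from y = 59 to the rubber buffers of the blue back stop (faces at y = 250). Empty lane: centre line x = -74; the far lane (x = 74) holds a red brick lying flat. Deck before y = 59 is open.
- lane_rails: the two dark steel guide rails of the empty lane (one body, origin and axes as the rack's): bars 8 mm wide, y = 59 to 259 mm, centred on x = -148 and x = 0 mm, tops 38 mm above the table. Clear gap 140 mm: a centred, square brick has 12 mm on each side. Fingertips more than 40 mm above the table pass over the rails and the catch.
- lane_mouth (a point): point on the deck on the empty lane's centre line, level with the noses of the rails, at (-74, +60, 18) mm in the rack's frame; axes as the rack's, +y into the lane
- lane_home (a point): point on the deck on the empty lane's centre line where the brick's origin lies when the brick is against the back stop, at (-74, +129.5, 18) mm in the rack's frame; axes as the rack's, +y into the lane
- catch (a joint): red painted spring catch in the deck on the empty lane's centre line, a sloping tongue 26 mm wide, rad: 0 = up (edge at y = 3 mm in the rack's frame, 10 mm above the deck), about 0.28 = pressed flat by the brick passing over. Weak spring (1 to 2 N). It rises by itself once the brick's rear end has passed its edge; the brick then has about 6 mm of play to the stop.
- line_reel: orange line reel, 66 mm across, 60 mm high, standing on the rack's deck before the far lane; origin at the centre of its underside. Leave alone.
- nail_tin: grey tin of nails, 65 mm across, 45 mm high, on the table; origin at the centre of its underside. Leave alone.
- tape_measure: yellow tape measure, 42 x 84 x 66 mm high, standing on the rack's deck before the far lane; origin at the centre of its underside. Leave alone.

How it is judged (in metres and radians):
On the way, in this order (a step that is already met when the one before it is completed fails the run):
1. the brick's front end is pushed in between the rails (y of pale_brick in the frame of lane_home between -0.16 and -0.03 m and x of pale_brick in the frame of lane_home between -0.013 and 0.013 m and value of joint catch above 0.15 rad), for 0.1 s.
2. the brick is home at the back stop and the catch has come up behind it (y of pale_brick in the frame of lane_home above -0.008 m and value of joint catch below 0.06 rad), for 0.2 s.
At the end, for the whole second after the job is handed in: The pale brick rests flat on the deck in the empty lane, within 8 mm of the back stop and within 13 mm of the lane's centre line, touching neither rail, and the catch stands up behind it (within 0.06 rad of fully up) (all of step 2 and y of pale_brick in the frame of lane_home below 0.004 m and x of pale_brick in the frame of lane_home between -0.013 and 0.013 m and z of pale_brick in the frame of lane_home below 0.003 m and angle between pale_brick's own z axis and vertical below 0.03 rad and linear speed of pale_brick below 0.01 m/s).
It fails at once if the brick touched a guide rail of the lane (contact force between pale_brick and lane_rails above 0.3 N).
It fails at once if the robot touched a guide rail of the lane (contact force between the arm and lane_rails above 0.5 N).
It fails at once if the fingers touched a guide rail of the lane (contact force between the fingers and lane_rails above 0.5 N).
It fails at once if the brick was lifted or tipped (more than 8 mm or 0.1 rad) (z of pale_brick in the frame of lane_home above 0.008 m or angle between pale_brick's own z axis and vertical above 0.1 rad).
It fails at once if the line reel, nail tin or tape measure was moved (more than 15 mm) (distance of any of line_reel, nail_tin, tape_measure from where it was at the start of the episode above 0.015 m).
It also fails if it takes over 48 s, if anything falls off the work surface, if the arm or the gripper's body presses on something with over 40 N, if the wrist force passes 120 N, or if a joint passes its speed limit or range.

## Working session

There is one attempt and no reset: what is moved stays moved. The work goes in short steps, Python scripts to look and compute and a tool call to move; the robot and the scene stay as the last step left them, time stands still between calls to the robot, and variables do not carry over. Pictures are saved under pics/ and viewed, at most 10 in all, crops included, and the job is handed in when it is done.

Besides the shell and the picture viewer there is one more tool, called after "Call:" as name(argument=value, ...), one argument or row to a line, values as JSON. servo_tool: Moves the arm, as the interface text tells. Shifts and turns lie within -1 to 1; 1 stands for 300 mm of shift or pi rad of turn. Its arguments: {"type":"object","properties":{"series":{"type":"array"},"grip_force":{"type":"number"}},"required":["series"]}

```bash
mkdir -p pics; ls
python3 - <<'E'
from cell import get_obs, eyes
import cv2,numpy as np
for n in("top","side"):
    c=eyes.read_camera(n); cv2.imwrite(f"pics/{n}0.png",c["frame"][:,:,::-1]); np.savez(f"{n}0.npz",**c)
    print(n,c["fx"],c["cx"],c["cy"],c["origin"],np.round(c["rotation"],3).tolist())
print(get_obs())
E
```

```text
pics
top 381.4501516447828 282.14605826023586 215.60308195382396 [0.40005989 0.09927396 1.15325261] [-170.156, -0.36, -89.25]
side 521.7671381397452 279.5024629726224 213.42292449813388 [0.57261379 1.24926325 0.89535607] [-126.866, 0.595, -178.533]
{'time_s': 0.1, 'qpos': array([69.90776412, 18.43580523, -4.01722297, 83.16863355,  1.29701726,
       78.54110862, -3.26202709]), 'joint_velocities': array([-0.0131521 , -0.11215952, -0.10176288, -0.10840798, -0.02172221,
        0.0174212 , -0.05003868]), 'effort': array([-1.14880149e-04, -4.92574453e+01, -4.05749604e-01, -3.13399172e+01,
       -6.42355392e-02,  3.94365995e-02,  8.11435962e-05]), 'tool_pos': array([ 0.23164542, -0.60674628,  0.20155359]), 'tool_rot': array([-1.79899806e+02,  6.94136001e-03,  2.09018331e+01]), 'force': array([ 0.58975534, -0.45273787,  0.45096268]), 'wrist_torque': array([ 0.03703734, -0.00119567,  0.00872864]), 'grasp_force': 0.0, 'grip_width': 0.0871675500825397}
```

View pics/top0.png

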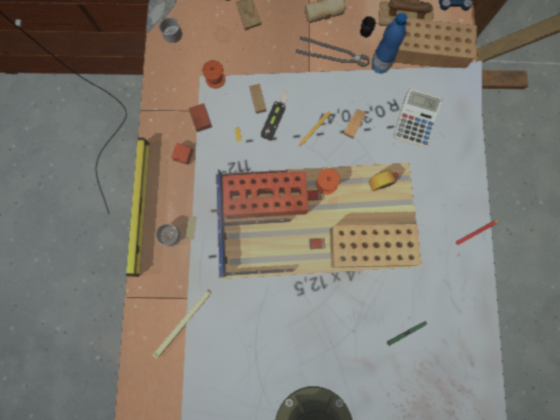

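View pics/side0.png

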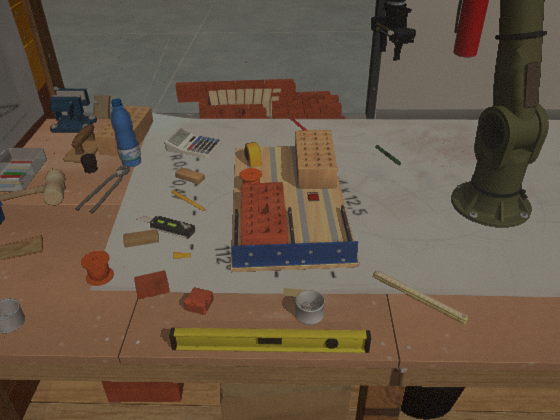

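```bash
cat > h.py <<'E'
import numpy as np,cv2
from scipy.spatial.transform import Rotation as R
def rot(c): return R.from_euler('xyz',c["rotation"],degrees=True).as_matrix()
def cloud(c):
    v,u=np.mgrid[:420,:560]; d=c["depth"]
    p=np.stack([(u-c["cx"])/c["fx"]*d,(v-c["cy"])/c["fy"]*d,d],-1)
    return p@rot(c).T+c["origin"]
def ray(c,uv,z):
    uv=np.atleast_2d(uv).astype(float)
    r=np.c_[(uv[:,0]-c["cx"])/c["fx"],(uv[:,1]-c["cy"])/c["fy"],np.ones(len(uv))]@rot(c).T
    return c["origin"]+r*((z-c["origin"][2])/r[:,2:])
def proj(c,p):
    q=(np.atleast_2d(p)-c["origin"])@rot(c)
    return np.c_[c["fx"]*q[:,0]/q[:,2]+c["cx"],c["fy"]*q[:,1]/q[:,2]+c["cy"]]
E
python3 - <<'E'
from h import *
c=dict(np.load("top0.npz")); P=cloud(c); z=P[...,2]
for n,(u,v) in dict(table=(450,300),deck=(280,225),brick=(340,228),red=(300,195),deck2=(290,262)).items():
    print(n,P[v-2:v+3,u-2:u+3].reshape(-1,3).mean(0).round(4),z[v-2:v+3,u-2:u+3].std().round(4))
f=c["frame"]; cr=f[150:290,205:430][:,:,::-1]
cv2.imwrite("pics/crop1.png",cv2.resize(cr,None,fx=3.5,fy=3.5,interpolation=cv2.INTER_CUBIC))
m=((z>.078)&(z<.1)).astype(np.uint8); 
k,l,s,ce=cv2.connectedComponentsWithStats(m)
for i in range(1,k):
    if s[i,4]>800:
        q=P[l==i][:,:2]; print(s[i],cv2.minAreaRect((q*1000).astype(np.float32)))
E
```

```text
table [ 0.3536 -0.4054  0.0015] 0.0019
deck [0.5683 0.1008 0.0182] 0.0021
brick [ 0.5517 -0.0685  0.089 ] 0.0019
red [0.649  0.044  0.0733] 0.0281
deck2 [0.4581 0.0697 0.0188] 0.002
[ 223  171   86   45 2681] ((651.9257202148438, 144.2359161376953), (116.80253601074219, 241.69898986816406), 4.339213848114014)
[ 333  224   88   43 3073] ((506.7059326171875, -169.81411743164062), (116.47528076171875, 241.30569458007812), 1.8935621976852417)
```

View pics/crop1.png

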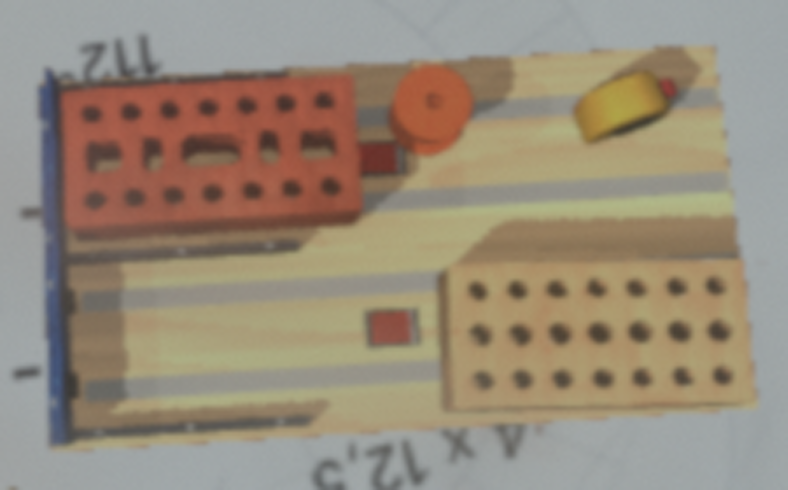

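Run:
```python
from h import *
from scipy.optimize import least_squares
c=dict(np.load("top0.npz")); P=cloud(c); z=P[...,2]
cr=lambda *a:np.array(a)/3.5+[205,150]-.36
# (pixel, rack x or y constraint, z)
L=[]
for p in [(75,433),(190,427),(312,420)]: L.append((ray(c,cr(*p),.038)[0],0,-.148))
for p in [(75,257),(180,251),(298,245)]: L.append((ray(c,cr(*p),.038)[0],0,0))
for p in [(715,47),(510,57)]: L.append((ray(c,cr(*p),.018)[0],0,.161))
for p in [(200,438),(320,431)]: L.append((ray(c,cr(*p),.018)[0],0,-.161))
for p in [(717,60),(738,240)]: L.append((ray(c,cr(*p),.018)[0],1,-.320))
L.append((ray(c,cr(392,328),.022)[0],0,-.074))
L.append((ray(c,cr(312,420),.038)[0],1,.059)); 
def res(q):
    a=q[2]; M=np.array([[np.cos(a),np.sin(a)],[-np.sin(a),np.cos(a)]])
    return [(M@(p[:2]-q[:2]))[i]-v for p,i,v in L]
s=least_squares(res,[.58,.02,.06],loss='soft_l1',f_scale=.003); q=s.x
print(q[:2],np.degrees(q[2]),np.round(np.array(res(q))*1000,1))
# depth: rail-height points in rack frame
a=q[2];M=np.array([[np.cos(a),np.sin(a)],[-np.sin(a),np.cos(a)]])
r=(P[...,:2]-q[:2])@M.T
for lo,hi in((-.17,-.12),(-.02,.02)):
  for y0,y1 in((.07,.14),(.14,.22)):
    m=(z>.031)&(z<.046)&(r[...,0]>lo)&(r[...,0]<hi)&(r[...,1]>y0)&(r[...,1]<y1)
    print(lo,y0,m.sum(),r[m][:,0].mean().round(4),r[m][:,0].std().round(4))
for m,n in(((r[...,0]<-.1)&(r[...,0]>-.25)&(r[...,1]>.06)&(r[...,1]<.24),'left'),((r[...,0]>.1)&(r[...,0]<.25)&(r[...,1]>-.3)&(r[...,1]<-.1),'right')):
  b=np.arange(-.25,.25,.004)
  for lo in b:
    k=m&(r[...,0]>=lo)&(r[...,0]<lo+.004)
    if k.sum() and .140<abs(lo+.002)<.18: print(n,round(lo+.002,3),z[k].mean().round(4),k.sum())
m=(abs(r[...,0]+.074)<.06)&(z>.012)&(z<.03)&(r[...,1]>.1)
print('deck back ymax',np.percentile(r[m][:,1],99)); 
m=(abs(r[...,0]+.05)<.1)&(z>.05)&(r[...,1]>.15)&(r[...,1]<.35); print('stop y pct',np.percentile(r[m][:,1],[2,50,98]),np.percentile(z[m],98))
red=np.array([.65193,.14424]);pb=np.array([.50671,-.16981])
print('red in rack',M@(red-q[:2]),4.34-np.degrees(a),'pale',M@(pb-q[:2]),1.89-np.degrees(a))
```

```text
[0.58688285 0.01118004] 3.8436604639553718 [-0.2 -0.4 -0.1 -1.2 -0.8 -1.  -0.8 -0.6  3.6  4.   0.6  0.4  0.1 -1.1]
-0.17 0.07 69 -0.148 0.0024
-0.17 0.14 80 -0.1485 0.0024
-0.02 0.07 88 0.0036 0.0077
-0.02 0.14 105 0.0029 0.0072
left -0.18 1.068 1095
left -0.176 0.001 84
left -0.172 0.0015 84
left -0.168 0.0016 80
left -0.164 0.0018 84
left -0.16 0.0143 89
left -0.156 0.019 81
left -0.152 0.0289 97
left -0.148 0.0384 86
left -0.144 0.0299 73
right 0.14 0.0188 71
right 0.144 0.0187 79
right 0.148 0.0183 78
right 0.152 0.0178 80
right 0.156 0.0186 89
right 0.16 0.0187 69
right 0.164 0.0163 21
right 0.168 0.0022 38
right 0.172 0.001 79
right 0.176 0.0013 77
deck back ymax 0.5203719617677464
stop y pct [0.15304169 0.23098618 0.26293135] 0.09207993138725064
red in rack [0.0738204  0.12840028] 0.4963395360446281 pale [-0.09212505 -0.17520861] -1.9536604639553719
```

```bash
cat >> h.py <<'E'
Q=np.array([.58688,.01118,np.radians(3.84)])
def M2(a): return np.array([[np.cos(a),-np.sin(a)],[np.sin(a),np.cos(a)]])
def world(xy): return M2(Q[2])@np.array(xy)+Q[:2]
def rackf(xy): return (np.array(xy)-Q[:2])@M2(Q[2])
def rows(frm,to):
    """frm: (pos,Rotation) commanded; to: (rack x,y, z, yaw rel rack deg). -> 6 numbers"""
    p0,r0=frm; p=np.r_[world(to[:2]),to[2]]
    r=R.from_euler('xyz',[180,0,90+np.degrees(Q[2])+to[3]],degrees=True)
    return np.r_[r0.inv().apply(p-p0)/.3,(r0.inv()*r).as_rotvec()/np.pi].round(4)
def pose(o): return np.array(o["tool_pos"]),R.from_euler('xyz',o["tool_rot"],degrees=True)
def brick(c):
    P=cloud(c);z=P[...,2]; r=(P[...,:2]-Q[:2])@M2(Q[2])
    m=(z>.078)&(z<.1)&(r[...,0]<-.005)&(r[...,0]>-.17)&(r[...,1]>-.33)&(r[...,1]<.3)
    k,l,s,_=cv2.connectedComponentsWithStats(m.astype(np.uint8)); i=1+s[1:,4].argmax()
    (cx,cy),wh,a=cv2.minAreaRect((r[l==i]*1000).astype(np.float32))
    if a>45: a-=90; wh=wh[::-1]
    return np.round([cx,cy,a,*wh],1)
E
python3 - <<'E'
from h import *
from cell import get_obs
c=dict(np.load("top0.npz")); print(brick(c))
f=pose(get_obs()); f=(np.array([.232,-.607,.203]),f[1])
print(world((-.098,-.346)),rows(f,(-.098,-.346,.2,-1.95)))
E
```

```text
[ -92.1 -175.2   -1.9  116.5  241.3]
[ 0.5122718  -0.34060632] [ 1.1896e+00 -4.9620e-01  1.0700e-02 -5.0000e-04 -3.0000e-04 -3.9440e-01]
```

Call:
servo_tool(
  series=[
    [[0.6,-0.25,0,0,0,-0.394,0.8],[0.6,-0.25,0,0,0,-0.394,0.8],[0.6,-0.25,0,0,0,-0.394,0.8],[0.6,-0.25,0,0,0,-0.394,0.8],[0.6,-0.25,0,0,0,-0.394,0.8],[0.6,-0.25,0,0,0,-0.394,0.8],[0.6,-0.25,0,0,0,-0.394,0.8],[0.6,-0.25,0,0,0,-0.394,0.8],[0.6,-0.25,0,0,0,-0.394,0.8],[0.6,-0.25,0,0,0,-0.394,0.8],[0.6,-0.25,0,0,0,-0.394,0.8],[0.6,-0.25,0,0,0,-0.394,0.8]],
  ],
)

```text
time_s: 1.1
tool_pos: [0.3731, -0.4728, 0.2022]
tool_rot: [-180.0, -0.0, 91.6]
force: [-0.1, 1.4, -0.2]
grip_width: 0.0696
grasp_force: 0.0
```

Run:
```python
from h import *
from cell import get_obs
o=get_obs(); f=pose(o); print(o["time_s"],f[0],o["tool_rot"],o["grip_width"],o["force"])
print(rows(f,(-.098,-.346,.2,-1.95)))
print(rows(f,(-.098,-.346,.055,-1.95)))
```

```text
1.1 [ 0.3730642  -0.47283944  0.2021541 ] [-1.79978620e+02 -3.15107289e-02  9.16359114e+01] 0.06958125572251957 [-0.14555464  1.43032563 -0.20447907]
[ 4.273e-01  4.764e-01  7.200e-03 -1.000e-04 -2.000e-04 -1.400e-03]
[ 4.271e-01  4.766e-01  4.906e-01 -1.000e-04 -2.000e-04 -1.400e-03]
```

Call:
servo_tool(
  series=[
    [[0.427,0.477,0,0,0,-0.0014,0.8],[0.427,0.477,0,0,0,-0.0014,0.8],[0.427,0.477,0,0,0,-0.0014,0.8],[0.427,0.477,0,0,0,-0.0014,0.8],[0.427,0.477,0,0,0,-0.0014,0.8],[0.427,0.477,0.25,0,0,-0.0014,0.8],[0.427,0.477,0.49,0,0,-0.0014,0.8],[0.427,0.477,0.49,0,0,-0.0014,0.8],[0.427,0.477,0.49,0,0,-0.0014,0.8],[0.427,0.477,0.49,0,0,-0.0014,0.8],[0.427,0.477,0.49,0,0,-0.0014,0.8],[0.427,0.477,0.49,0,0,-0.0014,0.8]],
  ],
)

```text
time_s: 2.1
tool_pos: [0.5136, -0.3411, 0.0576]
tool_rot: [179.9, 0.1, 92.0]
force: [-0.0, -0.1, 0.5]
grip_width: 0.0696
grasp_force: 0.0
```

Run:
```python
from h import *
from cell import get_obs,eyes
o=get_obs(); f=pose(o); print(o["time_s"],f[0],rackf(f[0][:2]),o["tool_rot"],o["force"])
c=eyes.read_camera("top"); print(brick(c))
cv2.imwrite("pics/t1.png",cv2.resize(c["frame"][130:300,205:500][:,:,::-1],None,fx=2.7,fy=2.7))
print(rows(f,(-.0966,-.310,.055,-1.95)))
```

```text
2.1 [ 0.51364811 -0.34112673  0.05758993] [-0.09666164 -0.34661141] [1.79854258e+02 1.00749543e-01 9.20012276e+01] [-0.01713538 -0.10343965  0.5018538 ]
[ -92.3 -175.2   -1.9  115.9  241.4]
[ 0.122  -0.0037  0.0084  0.0008  0.0006  0.0006]
```

View pics/t1.png

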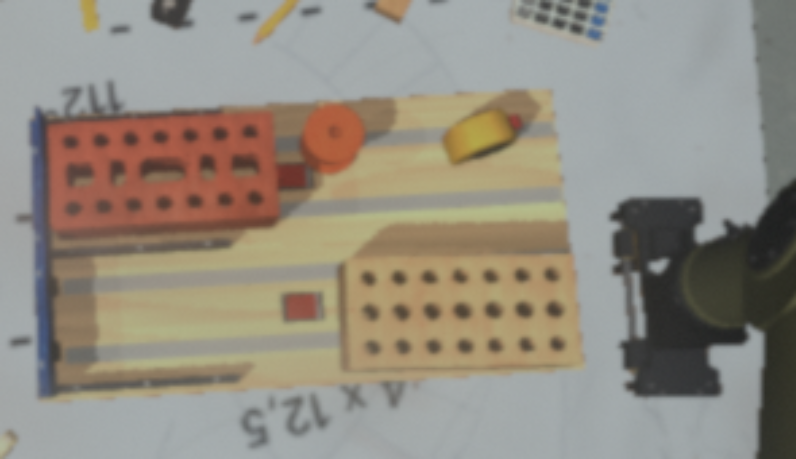

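Call:
servo_tool(
  series=[
    [[0.04,-0.003,0.008,0,0,0,0.8],[0.08,-0.003,0.008,0,0,0,0.8],[0.11,-0.003,0.008,0,0,0,0.8],[0.12,-0.003,0.008,0,0,0,0.8],[0.128,-0.003,0.008,0,0,0,0.8],[0.135,-0.003,0.008,0,0,0,0.8],[0.141,-0.003,0.008,0,0,0,0.8],[0.146,-0.003,0.008,0,0,0,0.8],[0.15,-0.003,0.008,0,0,0,0.8],[0.15,-0.003,0.008,0,0,0,0.8],[0.15,-0.003,0.008,0,0,0,0.8]],
  ],
)

```text
time_s: 3.07
tool_pos: [0.5097, -0.2973, 0.0535]
tool_rot: [180.0, 0.1, 92.0]
force: [-0.1, -6.0, 0.4]
grip_width: 0.0696
grasp_force: 2.6
```

```bash
cat > look.py <<'E'
from h import *
from cell import get_obs,eyes
o=get_obs(); f=pose(o); t=rackf(f[0][:2])*1000; yw=o["tool_rot"][2]-90-np.degrees(Q[2])
print(o["time_s"],"tcp rack",t.round(1),f[0][2].round(4),"yaw",round(yw,2),"F",np.round(o["force"],1))
b=np.mean([brick(eyes.read_camera("top")) for _ in range(3)],0); a=np.radians(b[2]); d=np.array([-np.sin(a),np.cos(a)])
fr=b[:2]+d*b[4]/2; print("brick",b.round(1),"front",fr.round(1),"origin",(fr-d*120.5).round(1),"rear",(fr-d*241).round(1))
E
python3 look.py
python3 - <<'E'
from h import *
from cell import get_obs
f=pose(get_obs()); t=rackf(f[0][:2])
for s in(.25,.5,.75,1): print(rows(f,(t[0]+.022*s,t[1]+.1*s,.055,-1.95+1.95*s)))
E
```

```text
3.0667 tcp rack [ -97.7 -302.6] 0.0535 yaw -1.84 F [-0.1 -6.   0.4]
brick [ -92.5 -174.6   -1.9  116.3  245.1] front [-88.4 -52.1] origin [ -92.5 -172.6] rear [ -96.5 -293. ]
[ 0.0839  0.0156 -0.0049  0.0002  0.0007 -0.0021]
[ 0.1678  0.0313 -0.005   0.0002  0.0007 -0.0048]
[ 2.516e-01  4.690e-02 -5.200e-03  2.000e-04  7.000e-04 -7.500e-03]
[ 3.355e-01  6.260e-02 -5.400e-03  2.000e-04  7.000e-04 -1.030e-02]
```

Call:
servo_tool(
  series=[
    [[0.014,0.0026,0,0,0,-0.0004,0.8],[0.028,0.0052,0,0,0,-0.0008,0.8],[0.042,0.0078,0,0,0,-0.0012,0.8],[0.056,0.0104,0,0,0,-0.0016,0.8],[0.07,0.013,0,0,0,-0.002,0.8],[0.084,0.0156,0,0,0,-0.0024,0.8],[0.098,0.0182,0,0,0,-0.0028,0.8],[0.112,0.0208,0,0,0,-0.0032,0.8],[0.126,0.0234,0,0,0,-0.0036,0.8],[0.14,0.026,0,0,0,-0.004,0.8],[0.154,0.0286,0,0,0,-0.0044,0.8],[0.168,0.0313,0,0,0,-0.0048,0.8]],
  ],
)

```text
time_s: 4.22
tool_pos: [0.517, -0.2467, 0.0535]
tool_rot: [-180.0, 0.1, 92.9]
force: [-0.0, -5.9, 0.8]
grip_width: 0.0698
grasp_force: 2.8
```

```bash
python3 look.py
```

```text
4.2167 tcp rack [ -87.  -252.7] 0.0535 yaw -0.98 F [-0.  -5.9  0.8]
brick [ -83.6 -121.9   -1.   116.3  241.1] front [-81.5  -1.4] origin [ -83.6 -121.9] rear [ -85.7 -242.4]
```

Call:
servo_tool(
  series=[
    [[0.0125,0.003,0,0,0,-0.0005,0.8],[0.025,0.006,0,0,0,-0.0009,0.8],[0.0375,0.009,0,0,0,-0.0014,0.8],[0.05,0.012,0,0,0,-0.0018,0.8],[0.0625,0.015,0,0,0,-0.0023,0.8],[0.075,0.018,0,0,0,-0.0027,0.8],[0.0875,0.021,0,0,0,-0.0032,0.8],[0.1,0.024,0,0,0,-0.0037,0.8],[0.1125,0.027,0,0,0,-0.0042,0.8],[0.125,0.03,0,0,0,-0.0046,0.8],[0.1375,0.033,0,0,0,-0.005,0.8],[0.15,0.0364,0,0,0,-0.0055,0.8]],
  ],
)

```text
time_s: 5.37
tool_pos: [0.5256, -0.2014, 0.0535]
tool_rot: [-180.0, 0.1, 93.9]
force: [-0.9, -6.2, 2.7]
grip_width: 0.0694
grasp_force: 3.2
```

```bash
python3 look.py
python3 - <<'E'
from h import *
from cell import eyes
c=eyes.read_camera("top"); f=c["frame"][170:290,200:380][:,:,::-1]
cv2.imwrite("pics/t2.png",cv2.resize(f,None,fx=4.4,fy=4.4,interpolation=cv2.INTER_CUBIC))
E
```

```text
5.3667 tcp rack [ -75.4 -208. ] 0.0535 yaw 0.03 F [-0.9 -6.2  2.7]
brick [-7.440e+01 -7.560e+01  1.000e-01  1.163e+02  2.376e+02] front [-74.5  43.2] origin [-74.4 -77.3] rear [ -74.3 -197.8]
```

View pics/t2.png

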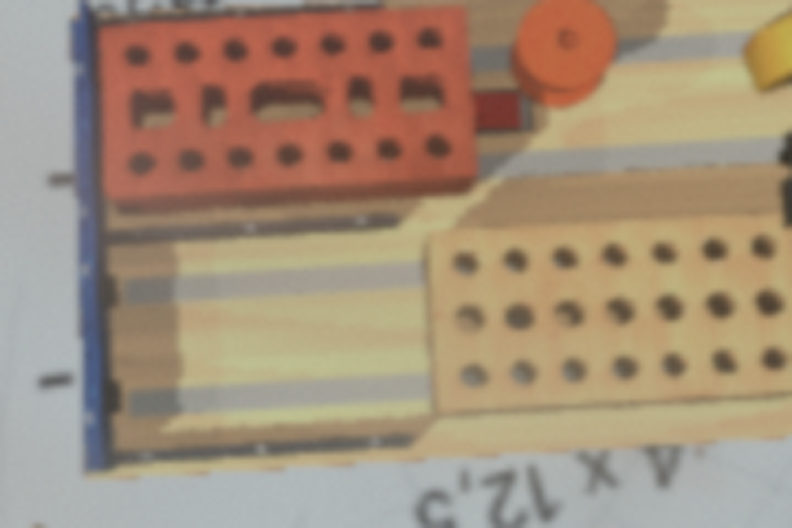

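Call:
servo_tool(
  series=[
    [[0.02,0,0,0,0,0,0.8],[0.04,0,0,0,0,0,0.8],[0.06,0,0,0,0,0,0.8],[0.08,0,0,0,0,0,0.8],[0.1,0,0,0,0,0,0.8],[0.12,0,0,0,0,0,0.8],[0.14,0,0,0,0,0,0.8],[0.16,0,0,0,0,0,0.8],[0.18,0,0,0,0,0,0.8],[0.2,0,0,0,0,0,0.8],[0.22,0,0,0,0,0,0.8],[0.24,0,0,0,0,0,0.8]],
  ],
)

```text
time_s: 6.57
tool_pos: [0.5209, -0.129, 0.0534]
tool_rot: [180.0, 0.1, 93.9]
force: [0.7, -6.8, 4.0]
grip_width: 0.0697
grasp_force: 3.5
```

```bash
python3 look.py
```

```text
6.5667 tcp rack [ -75.2 -135.5] 0.0534 yaw 0.02 F [ 0.7 -6.8  4. ]
brick [-7.440e+01 -5.000e-01  1.000e-01  1.162e+02  2.327e+02] front [-74.5 115.9] origin [-74.4  -4.6] rear [ -74.2 -125.1]
```

Call:
servo_tool(
  series=[
    [[0.02,0,0,0,0,0,0.8],[0.05,0,0,0,0,0,0.8],[0.08,0,0,0,0,0,0.8],[0.11,0,0,0,0,0,0.8],[0.14,0,0,0,0,0,0.8],[0.17,0,0,0,0,0,0.8],[0.2,0,0,0,0,0,0.8],[0.23,0,0,0,0,0,0.8],[0.26,0,0,0,0,0,0.8],[0.29,0,0,0,0,0,0.8],[0.32,0,0,0,0,0,0.8],[0.34,0,0,0,0,0,0.8]],
  ],
)

```text
time_s: 7.72
tool_pos: [0.5138, -0.0265, 0.0532]
tool_rot: [-180.0, 0.1, 93.9]
force: [0.9, -8.1, 4.4]
grip_width: 0.0699
grasp_force: 3.6
```

```bash
python3 look.py
```

```text
7.7167 tcp rack [-75.4 -32.7] 0.0532 yaw 0.05 F [ 0.9 -8.1  4.4]
brick [-74.7 105.7   0.  116.1 225.2] front [-74.7 218.4] origin [-74.7  97.9] rear [-74.7 -22.6]
```

Call:
servo_tool(
  series=[
    [[0.01,0,0,0,0,0,0.8],[0.02,0,0,0,0,0,0.8],[0.03,0,0,0,0,0,0.8],[0.04,0,0,0,0,0,0.8],[0.05,0,0,0,0,0,0.8],[0.06,0,0,0,0,0,0.8],[0.07,0,0,0,0,0,0.8],[0.08,0,0,0,0,0,0.8],[0.088,0,0,0,0,0,0.8],[0.094,0,0,0,0,0,0.8],[0.099,0,0,0,0,0,0.8],[0.101,0,0,0,0,0,0.8]],
  ],
)

```text
time_s: 8.87
tool_pos: [0.5116, 0.0028, 0.053]
tool_rot: [-179.9, 0.1, 93.9]
force: [0.5, -6.0, 3.0]
grip_width: 0.0699
grasp_force: 3.4
```

```bash
python3 look.py
```

```text
8.8667 tcp rack [-75.7  -3.3] 0.053 yaw 0.02 F [ 0.5 -6.   3. ]
brick [-74.6 135.2   0.  116.1 223.3] front [-74.6 246.9] origin [-74.6 126.4] rear [-74.6   5.9]
```

Nearly home; nudge on to the buffers.

Call:
servo_tool(
  series=[
    [[0.003,0,0,0,0,0,0.8],[0.006,0,0,0,0,0,0.8],[0.009,0,0,0,0,0,0.8],[0.012,0,0,0,0,0,0.8]],
  ],
)

```text
time_s: 9.35
tool_pos: [0.5115, 0.0042, 0.053]
tool_rot: [-179.9, 0.3, 93.8]
force: [0.8, -11.9, 3.1]
grip_width: 0.0693
grasp_force: 5.8
```

```bash
python3 look.py
```

```text
9.35 tcp rack [-75.7  -1.9] 0.053 yaw -0.03 F [  0.8 -11.9   3.1]
brick [-74.6 136.9   0.  116.1 223. ] front [-74.6 248.4] origin [-74.6 127.9] rear [-74.6   7.4]
```

Call:
servo_tool(
  series=[
    [[0.012,0,0,0,0,0,0.8],[-0.02,0,0,0,0,0,0.8],[-0.12,0,0,0,0,0,0.8],[-0.22,0,0,0,0,0,0.8],[-0.35,0,-0.13,0,0,0,0.8],[-0.48,0,-0.26,0,0,0,0.8],[-0.6,0,-0.39,0,0,0,0.8],[-0.7,0,-0.5,0,0,0,0.8],[-0.8,0,-0.5,0,0,0,0.8],[-0.9,0,-0.5,0,0,0,0.8],[-0.9,0,-0.5,0,0,0,0.8],[-0.9,0,-0.5,0,0,0,0.8]],
  ],
)

```text
time_s: 10.5
tool_pos: [0.5293, -0.265, 0.2026]
tool_rot: [-180.0, -0.1, 93.6]
force: [-0.8, 0.5, -0.3]
grip_width: 0.0696
grasp_force: 0.0
```

```bash
python3 look.py
python3 - <<'E'
from h import *
from cell import eyes
c=eyes.read_camera("top"); f=c["frame"][150:290,205:430][:,:,::-1]
P=cloud(c);r=(P[...,:2]-Q[:2])@M2(Q[2])*1000
for x in(-74,74):
  for y in range(-25,10,5):
    m=(abs(r[...,0]-x)<10)&(abs(r[...,1]-y)<2.5); print(x,y,P[m][:,2].mean().round(4),end='; ')
cv2.imwrite("pics/t3.png",cv2.resize(f,None,fx=3.5,fy=3.5,interpolation=cv2.INTER_CUBIC))
E
```

```text
10.5 tcp rack [ -75.9 -271.7] 0.2026 yaw -0.28 F [-0.8  0.5 -0.3]
brick [-74.6 128.2   0.  116.1 240.6] front [-74.7 248.5] origin [-74.6 128. ] rear [-74.6   7.5]
-74 -25 0.0206; -74 -20 0.0221; -74 -15 0.0256; -74 -10 0.0252; -74 -5 0.0267; -74 0 0.025; -74 5 nan; 74 -25 0.0211; 74 -20 0.0216; 74 -15 0.0232; 74 -10 0.0245; 74 -5 0.0252; 74 0 0.0286; 74 5 nan; <stdin>:7: RuntimeWarning: Mean of empty slice.
  ret = ret.dtype.type(ret / rcount)
```

View pics/t3.png

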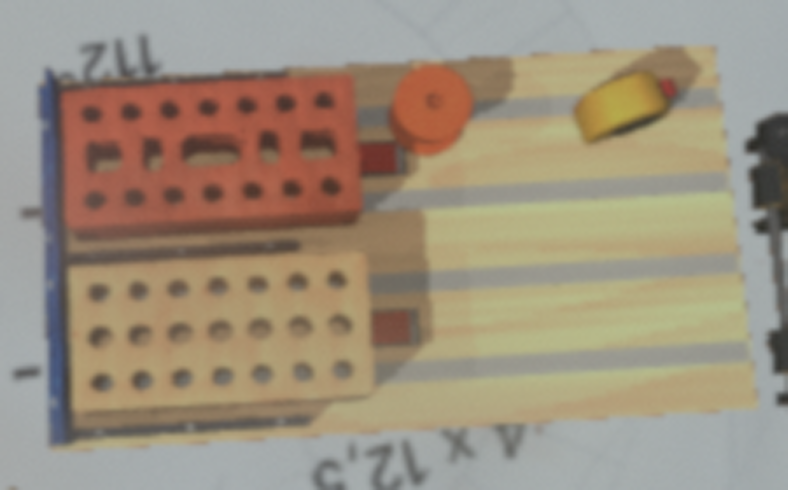

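The pale brick lies square in the lane against the stop. The catch, at about (395,328), stands up behind it like the one behind the red brick.

```bash
python3 -c "
from cell import env; print(env.sign_off())"
```

```text
the job is handed in; nothing more can be done
None
```

The pale brick is home against the back stop, within about 1 mm of the lane's centre line by camera. The catch is up behind it, the arm is clear, and I handed the job in at about 10.5 s of the 48 s; no verdict came back.

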